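Check a labelled phone at the hands-free scanner and return it to its dock

TASK

Take the phone with the square white code label out of the charging dock, hold its label still and squarely in front of the scanner's red window, about 9 cm away (which is above the green-ringed spot on the desk), for a good two seconds so that it is read, then stand the phone back in the free slot of the dock, right down on the slot's floor, and let go. Keep hold of the phone until its foot is in the slot, do not bump the scanner, and leave the other phone and the other things on the desk where they are.

Things in the scene. Friction and masses are not known exactly. Their poses are not given: they have to be found in the camera images.
- phone: phone to check, 150 x 72 x 9 mm, 0.18 kg, upright on its short end in a dock slot. Origin: centre of its back face, 75 mm above the foot end. Own x: along its length, up as it stands; y: across its width; z: out of the screen (mid-thickness at z = +4.5 mm). On its back (own -z side) a square white label, 38 mm, with a black matrix code
- phone_label (a point): centre of the white label on the phone's back, 70 mm above the foot end (own x = -5 mm of the phone), on the back surface; its z points straight out of the label, its x along the phone's length (up as it stands)
- phone_foot (a point): centre of the phone's lower short end (own x = -75 mm of the phone, middle of width and thickness)
- phone_2: the other phone, of the same size, standing the same way in the other slot, without any label; it is not to be moved. Origin and axes as for the phone
- dock: fixed light wooden charging dock, 126 (own x) x 100 (y) x 55 mm high, origin centre of underside. Slots at own x = -35 and +35 mm, each 16 mm wide (x), 88 mm long (y), 40 mm deep, floor 15 mm above the desk. A phone stands on end in each, flat faces along own x, backs to own -x, tops 165 mm above the desk; it may lean 0.2 rad. Which phone is in which slot varies
- slot_a (a point): centre of the floor of the slot at the dock's own x = -35 mm
- slot_b (a point): centre of the floor of the slot at the dock's own x = +35 mm
- scanner_on_stand: fixed black hand scanner in a bent stand, 205 x 118 x 278 mm, yellow trigger; origin on the desk at the middle of the stand. It looks to its own -x and 0.64 rad (37 degrees) down. On the desk, 138 mm from the origin along own -x, a green and white ring sticker of 52 mm marks the spot over which labels are held
- scan_window (a point): centre of the scanner's red reading window (19 x 42 mm) on the end of its nose, 189 mm above the desk, 68 mm from the scanner's origin along own -x. Its z points out of the window along the line of sight (ahead and 37 degrees down), its y is level. A label is read best 90 mm out along this z (135 mm above the ringed spot), facing the window squarely
- mug: white mug with a handle, 82 mm across, 91 mm high, loose; origin at the centre of its underside. Not to be moved
- calculator: black desk calculator, 150 x 108 x 30 mm, loose, origin at the centre of its underside. Not to be moved
- note_pad: yellow block of sticky notes, 76 x 76 x 16 mm, loose, origin at the centre of its underside. Not to be moved
Not all that is in view belongs to the job. What is shaped like the phone but purple is not meant.

How it is judged:
On the way:
1. the label is held still in front of the scanner's window for 1.5 s: 50 to 140 mm out along its line of sight, within 35 mm of that line sideways and up or down, facing the window within 0.45 rad (z of phone_label in the frame of scan_window between 0.05 and 0.14 m and x of phone_label in the frame of scan_window between -0.035 and 0.035 m and y of phone_label in the frame of scan_window between -0.035 and 0.035 m and z of scan_window in the frame of phone_label above 0.03 m and angle between the z axis of phone_label and the z axis of scan_window, either way round below 0.45 rad and linear speed of phone below 0.02 m/s and angular speed of phone below 0.15 rad/s), for 1.5 s.
At the end, for the whole second after the job is handed in: the phone is at rest and upright (within 0.3 rad) in the free slot, the centre of its foot within 20 mm of the centre of the slot's floor ((distance between phone_foot and slot_a below 0.02 m or distance between phone_foot and slot_b below 0.02 m) and angle between phone's own x axis and vertical below 0.3 rad and linear speed of phone below 0.02 m/s and distance between phone_2 and phone above 0.05 m); the robot touches nothing.
It fails at once if the phone is let go (touched by nothing) with its foot still more than 50 mm above the desk (contact force between phone and anything else below 0.01 N and height (world z) of phone_foot above 0.05 m).
It fails at once if the scanner is bumped (over 2 N) (contact force between scanner_on_stand and anything else above 2 N).
It fails at once if the other phone is moved by more than 30 mm (distance of phone_2 from where it was at the start of the episode above 0.03 m).
It fails at once if the mug, the calculator or the note pad is moved by more than 30 mm (distance of any of mug, calculator, note_pad from where it was at the start of the episode above 0.03 m).
It also fails if it takes over 54 s, if anything falls off the work surface, if the arm or the gripper's body presses on something with over 40 N, if the wrist force passes 120 N, or if a joint passes its speed limit or range.

ROBOT

A 6-joint arm with a two-finger parallel gripper is mounted at the origin on the work surface; the furniture and walls round the work are solid. World frame = base frame: x ahead of the robot, y to its left, z up, the work surface at z = 0. Lengths are in m, angles in rad, forces in N, time in s.
With the tool pointing down it reaches from about 0.3 to 0.875 m from the base axis. Payload 6.4 kg.
Tool frame: the origin (TCP) lies at the very end of the fingers, on their centre line; the grasp point (between the pads) lies 19 mm behind it; z points along the fingers, y is the line along which they close (so a half turn about z gives the same grasp; the last joint's range is limited). The gripper opens to 88 mm and grips with 3 to 60 N. Pads are 18 mm wide; open, the fingers measure 123 mm over their backs; the gripper's body (75 mm by 187 mm) begins 45 mm behind the grasp point.
Start: joints at [0.95, 0.181, 1.607, -0, 1.354, -0.206], TCP at [0.232, 0.526, 0.215] pointing down, gripper open.
Joint ranges: [-2.99, 2.99], [-0.89, 2.07], [0.3, 2.58], [-1.14, 4.28], [0, 2.63], [-3.12, 3.12]. Speed limits (rad/s): [2.57, 2.57, 3.01, 3.14, 3.14, 3.14].

INTERFACE

Orientations are given as a unit quaternion [w, x, y, z].
In Python, from rig import monitor, get_image, get_calibration, order gives the robot as it stands.
- The arm moves only by the shell command python3 -m creep 'ROWS' [OPENING] [FORCE]. ROWS is text: rows parted by semicolons, each of 4 numbers parted by spaces: the shift along the tool's x, y, z each as a share of 200 mm, from -1 to 1, then the turn about the tool's z as a share of pi rad, from -1 to 1. A call has 1 to 10 rows; each row is the pose to reach, as a shift and turn from the pose commanded when the call began, along the tool's axes at that moment, turning the shorter way round; what a row does not reach only later rows make up. A row lasts 1/12 s, in which the tool goes at most 41.7 mm and 7.16 degrees, less where a joint would pass 70% of its speed; a pose out of reach is approached as far as the arm can. A call with a number of a shift or a turn outside -1 to 1 is refused whole. A call with a gripper value outside its range is refused whole. OPENING is the closure, from -1 (fully open) to 1 (shut), set as the call begins (- or left out, the last holds). The fingers move at their own pace and stop on an object; FORCE is the grip in N (left out, the last holds). Time passes only in rows, so rows that repeat a pose let the fingers close. It gives the time, the measured TCP pose, the force, the opening and the grip force at its end, in the units of the state.
- monitor.get_obs(): the state, without advancing time (a new reading comes with each control period).
- get_image(name): name is "side" or "top" or "wrist"; returns the picture (420x560x3 uint8, blue, green, red); there is no depth.
- get_calibration(name): a dict with "fovy" (degrees; the focal length in pixels is half the picture's height over the tangent of half this angle, whatever the lens; pixels are square), "cx", "cy" (the principal point, pixels), "R" (3x3) and "t" (3): a world point X has camera coordinates R X + t; the wrist camera has in their place "mount" (4x4, takes a point from camera to tool coordinates, whose origin is the TCP and whose axes are the flange's). Camera axes: x right, y down, z forward; pixel columns grow to the right and rows downward; lengths in m; the calibration is good to about 2 mm. A picture is of the moment at which its call begins: read the wrist's pose just before it. get_calibration takes no time and is no camera call.
- order.close_job(): hands the job in; it is judged then, once.
The state is a dict: "time": time; "joints": joint angles; "qd": joint speeds; "joint_torque": joint torques, N m; "position": TCP position; "tool_rot": TCP orientation; "wrist_force": force on the tool from outside, world axes, zero at the start; "torque": the same for the moment, N m; "grip_width": finger opening in m; "grasp_force": force on a finger pad.
Only numpy, scipy, OpenCV 4.12 (cv2) and the standard library are available. Lean on these libraries where they do the work, as an engineer would, in place of code of your own. Each camera call takes 0.05 s, during which the arm holds its last target. There are 200 camera calls.

## Working session

There is one attempt and no reset: what is moved stays moved. The work goes in short steps, Python scripts to look and compute and a shell command to move; the robot and the scene stay as the last step left them, time stands still between calls to the robot, and variables do not carry over. Pictures are saved under pics/ and viewed, at most 13 in all, crops included, and the job is handed in when it is done.

```bash
ls; mkdir -p pics; python3 - <<'E'
from rig import monitor,get_image,get_calibration
import cv2
o=monitor.get_obs();print(o)
for n in("side","top","wrist"):
    cv2.imwrite(f"pics/{n}0.png",get_image(n));print(n,get_calibration(n))
E
```

```text
pics
{'time': 0.0, 'joints': array([ 9.49702396e-01,  1.81505857e-01,  1.60796024e+00, -3.10385393e-05,
        1.35377859e+00, -2.06280359e-01]), 'qd': array([-0.00028031,  0.00222633,  0.00040539, -0.00094346,  0.0011168 ,
       -0.00188574]), 'joint_torque': array([ 1.86273981e-03, -4.33862829e+01, -3.41860127e+01,  7.04774517e-02,
        3.83995101e-02, -1.76457384e-04]), 'position': array([0.23139342, 0.52578714, 0.21375303]), 'tool_rot': array([-3.18174532e-04,  2.05919606e-01,  9.78568563e-01, -7.62428805e-04]), 'wrist_force': array([ 0.94029772, -0.82016673, -0.13708944]), 'torque': array([ 0.01425822, -0.02732551, -0.01420168]), 'grasp_force': 0.0, 'grip_width': 0.08800258756891809}
side {'fovy': 44.32910664842717, 'cx': 278.16825232140974, 'cy': 209.69250976112028, 'R': array([[-0.90214866,  0.43133638,  0.00875914],
       [ 0.37821641,  0.80048873, -0.464941  ],
       [-0.20755757, -0.41613305, -0.88529833]]), 't': array([ 0.38790864, -0.11061798,  1.5375679 ])}
top {'fovy': 50.06378256145486, 'cx': 279.2162296859962, 'cy': 202.37639384331965, 'R': array([[-0.02880257, -0.99956104, -0.0069383 ],
       [-0.99391133,  0.02937691, -0.10619444],
       [ 0.10635165,  0.00383739, -0.99432118]]), 't': array([-3.68040016e-05,  4.43360464e-01,  1.08232069e+00])}
wrist {'fovy': 66.04158743592497, 'cx': 279.749646332557, 'cy': 205.93948561756784, 'mount': array([[ 1.08133702e-04, -9.48502013e-01, -3.16771083e-01,
         8.30283367e-02],
       [ 9.99999951e-01,  1.95178621e-04, -2.43057598e-04,
        -2.23103889e-04],
       [ 2.92367564e-04, -3.16771041e-01,  9.48501988e-01,
        -1.70569788e-01],
       [ 0.00000000e+00,  0.00000000e+00,  0.00000000e+00,
         1.00000000e+00]])}
```

View pics/top0.png

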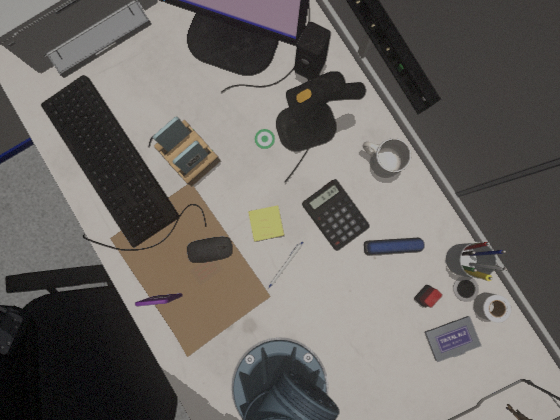

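View pics/side0.png

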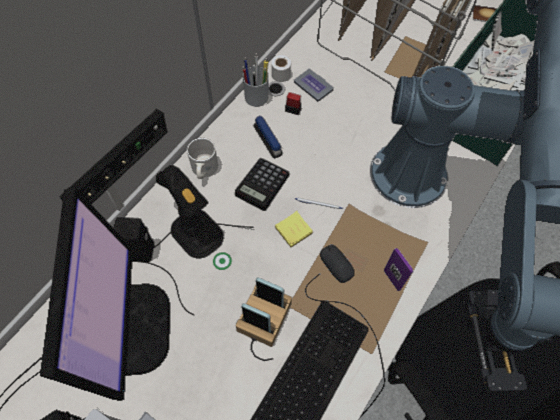

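```bash
python3 - <<'E'
import cv2,numpy as np
t=cv2.imread("pics/top0.png")[105:195,135:235];s=cv2.imread("pics/side0.png")[265:355,225:305]
a=cv2.resize(t,None,fx=4.4,fy=4.4,interpolation=2);b=cv2.resize(s,None,fx=4.4,fy=4.4,interpolation=2)
cv2.imwrite("pics/c1.png",np.hstack([a,b])[:,:800])
from rig import get_calibration
for n in("top","side"):
    c=get_calibration(n);R=np.array(c["R"]);print(n,-R.T@c["t"])
E
```

```text
top [ 0.32555334 -0.01721463  1.12325654]
side [0.71092265 0.56106215 1.30637772]
```

View pics/c1.png

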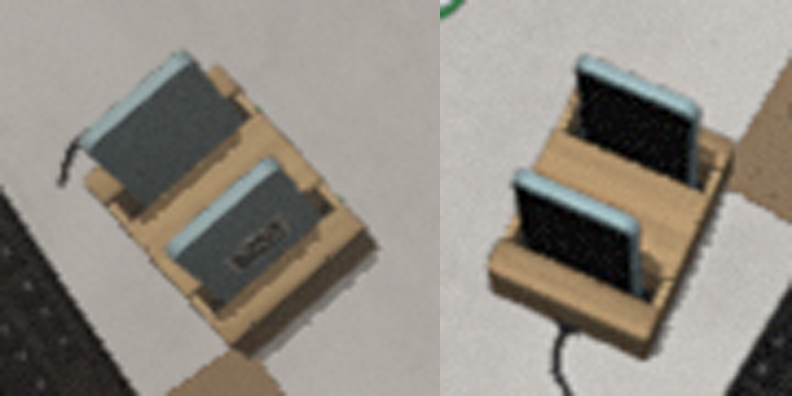

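```bash
cat > h.py <<'E'
import numpy as np,cv2
from rig import get_calibration
C={n:get_calibration(n) for n in("top","side")}
def ray(n,p):
    c=C[n];f=210/np.tan(np.radians(c["fovy"])/2);R=np.array(c["R"])
    d=R.T@np.array([(p[0]-c["cx"])/f,(p[1]-c["cy"])/f,1]);return -R.T@np.array(c["t"]),d/np.linalg.norm(d)
def plane(n,p,z):
    o,d=ray(n,p);return o+d*(z-o[2])/d[2]
def tri(p,q):
    (a,d),(b,e)=ray("top",p),ray("side",q)
    s=np.linalg.lstsq(np.c_[d,-e],b-a,rcond=None)[0];A=a+d*s[0];B=b+e*s[1]
    return (A+B)/2,np.linalg.norm(A-B)
E
cat > m.py <<'E'
from h import *
np.set_printoptions(precision=4,suppress=True)
def comps(m,amin):
    n,l,s,c=cv2.connectedComponentsWithStats(m.astype(np.uint8)*255)
    return [(s[i,4],c[i],(l==i)) for i in range(1,n) if s[i,4]>=amin]
E_={}
for n,(x0,y0,x1,y1) in dict(top=(135,105,235,195),side=(225,265,305,355)).items():
    im=cv2.imread(f"pics/{n}0.png").astype(int);b,g,r=im[...,0],im[...,1],im[...,2]
    m=(b-r>12)&(b>105);k=np.zeros_like(m);k[y0:y1,x0:x1]=1;m&=k
    print(n)
    for a,c,M in comps(m,12):
        ys,xs=np.nonzero(M);R=cv2.minAreaRect(np.c_[xs,ys].astype(np.float32));print("strip",a,c,R[1],cv2.boxPoints(R).round(1).tolist())
    m=(g-r>40)&(g-b>15)
    for a,c,M in comps(m,15):
        ys,xs=np.nonzero(M);e=cv2.minAreaRect(np.c_[xs,ys].astype(np.float32));print("green",a,e[0],plane(n,e[0],0))
    m=(r-b>60)&(r>120)&(g<200)
    for a,c,M in comps(m,10): print("yel/or",a,c)
    m=(r-b>25)&k&(r>70)
    for a,c,M in comps(m,100):
        ys,xs=np.nonzero(M);R=cv2.minAreaRect(np.c_[xs,ys].astype(np.float32));print("wood",a,cv2.boxPoints(R).round(1).tolist())
E
python3 m.py
python3 - <<'E'
import cv2,numpy as np
t=cv2.imread("pics/top0.png")[60:160,250:375];s=cv2.imread("pics/side0.png")[155:275,150:250]
a=cv2.resize(t,None,fx=3.5,fy=3.5,interpolation=2);b=cv2.resize(s,None,fx=3.5,fy=3.5,interpolation=2)
a=cv2.copyMakeBorder(a,0,70,0,0,0)
cv2.imwrite("pics/c2.png",cv2.convertScaleAbs(np.hstack([a,b]),alpha=2.2))
E
```

```text
top
strip 89 [165.0449 127.2247] (3.0370264053344727, 29.827938079833984) [[152.89999389648438, 135.6999969482422], [175.5, 116.30000305175781], [177.5, 118.5999984741211], [154.8000030517578, 138.0]]
strip 92 [185.2935 151.1304] (3.145491600036621, 30.587194442749023) [[172.3000030517578, 160.1999969482422], [195.5, 140.3000030517578], [197.60000610351562, 142.6999969482422], [174.3000030517578, 162.60000610351562]]
green 103 (264.5000305175781, 138.5) [0.6106 0.0199 0.    ]
green 29 (264.5, 138.5) [0.6106 0.0199 0.    ]
yel/or 129 [303.5969  95.2868]
yel/or 119 [179.9496 147.9916]
yel/or 20 [201.75 142.2 ]
yel/or 18 [174.5    166.6667]
yel/or 895 [265.5944 223.0469]
yel/or 21 [487.7619 277.3333]
yel/or 150 [432.8267 297.6267]
wood 952 [[152.8000030517578, 145.89999389648438], [183.60000610351562, 118.19999694824219], [217.6999969482422, 156.10000610351562], [186.89999389648438, 183.8000030517578]]
wood 169 [[173.0, 194.0], [173.0, 184.0], [199.0, 184.0], [199.0, 194.0]]
side
strip 100 [269.55 283.99] (29.15003204345703, 3.4139678478240967) [[255.60000610351562, 279.79998779296875], [257.0, 276.70001220703125], [283.79998779296875, 288.20001220703125], [282.3999938964844, 291.29998779296875]]
strip 101 [255.396  310.3168] (29.937870025634766, 3.545274257659912) [[241.10000610351562, 306.1000061035156], [242.5, 302.79998779296875], [270.0, 314.6000061035156], [268.6000061035156, 317.79998779296875]]
green 79 (221.5, 261.0) [0.6118 0.0233 0.    ]
green 21 (221.50003051757812, 260.5000305175781) [0.6113 0.0219 0.    ]
yel/or 81 [486.037   12.1358]
yel/or 57 [293.3158  96.0175]
yel/or 112 [188.0357 195.1339]
yel/or 523 [293.1472 229.7706]
yel/or 450 [267.5333 308.8978]
yel/or 10 [287.3 299. ]
yel/or 200 [253.6  330.54]
yel/or 34 [507.5588 364.1765]
wood 1397 [[233.89999389648438, 327.20001220703125], [266.70001220703125, 259.8999938964844], [318.6000061035156, 285.1000061035156], [285.79998779296875, 352.5]]
```

View pics/c2.png

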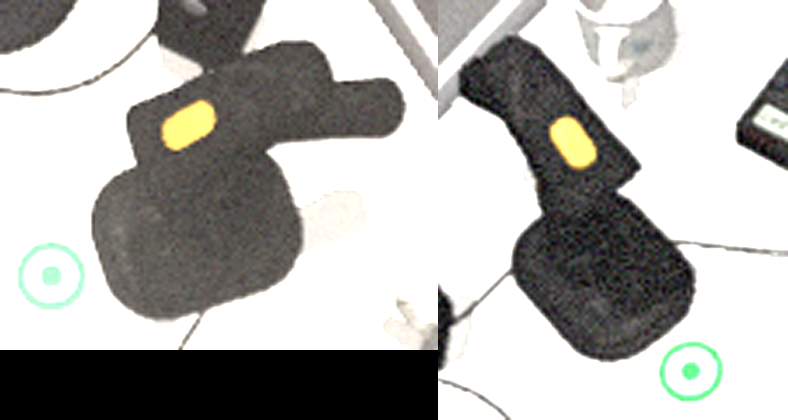

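```bash
python3 - <<'E'
from h import *
np.set_printoptions(precision=4,suppress=True)
ring=np.array([.6110,.0212,0])
T,e=tri((303.6,95.3),(188.04,195.1));print("trig",T,e,np.degrees(np.arctan2(*(T-ring)[1::-1])),np.linalg.norm((T-ring)[:2]))
B=plane("top",(306.6,127),.02);print("base",B,np.degrees(np.arctan2(*(B-ring)[1::-1])),np.linalg.norm((B-ring)[:2]))
a,b=plane("top",(250+150/3.5,60+318/3.5),.01),plane("top",(250+290/3.5,60+275/3.5),.01);print("edge",np.degrees(np.arctan2(*(b-a)[1::-1])))
# top strip: midlines + triangulate ends  (+0.5 px for mask extents handled as centre)
for nm,t,s in(("P1",((173.3,161.4),(196.6,141.5)),((256.3,278.2),(283.1,289.8))),("P2",((153.8,136.9),(176.5,117.4)),((241.8,304.4),(269.3,316.2)))):
    for k in((0,0),(1,1),(0,1),(1,0)): pass
    L,e1=tri(t[0],s[0]);R_,e2=tri(t[1],s[1]);L2,e3=tri(t[0],s[1]);
    tc,sc=np.mean(t,0),np.mean(s,0);c,e=tri(tc,sc)
    print(nm,L,e1,R_,e2,"len",np.linalg.norm(L-R_),"cen",c,e,"alt",e3,"axis deg",np.degrees(np.arctan2(*(R_-L)[1::-1])))
    print([plane("top",p,.165) for p in t])
w=[(152.8,145.9),(183.6,118.2),(217.7,156.1),(186.9,183.8)]
P=np.array([plane("top",p,.055) for p in w]);print("wood",P,P.mean(0),[np.linalg.norm(P[i]-P[i-1]) for i in range(4)])
d=P[0]-P[3];print(np.degrees(np.arctan2(d[1],d[0])));d=P[1]-P[2];print(np.degrees(np.arctan2(d[1],d[0])))
E
```

```text
trig [ 0.6373 -0.0692  0.2364] 0.0014483023137496062 -73.78008064286114 0.09419320014177583
base [ 0.6318 -0.0872  0.02  ] -79.12992437552083 0.11035945895931659
edge -74.37976780301558
P1 [0.5449 0.1917 0.1944] 0.06110139899815743 [0.5454 0.1885 0.1428] 0.06898124534927642 len 0.05172081813663228 cen [0.5455 0.1898 0.1598] 0.002412986106052504 alt 0.003413158442822541 axis deg -81.86220676562502
[array([0.5241, 0.2134, 0.165 ]), array([0.5666, 0.1625, 0.165 ])]
P2 [0.5995 0.2336 0.1924] 0.06098471257859099 [0.6016 0.2324 0.1441] 0.0683677556885136 len 0.04843172264832744 cen [0.6013 0.233  0.1598] 0.002281306623213182 alt 0.003884762389628009 axis deg -28.497692209549736
[array([0.5797, 0.2558, 0.165 ]), array([0.6218, 0.206 , 0.165 ])]
wood [[0.5866 0.2895 0.055 ]
 [0.6533 0.2143 0.055 ]
 [0.5567 0.1324 0.055 ]
 [0.4912 0.2074 0.055 ]] [0.572  0.2109 0.055 ] [np.float64(0.12590342329738752), np.float64(0.10053527983641959), np.float64(0.1266981250334877), np.float64(0.09955769836735903)]
40.74484979398877
40.30636197001353
```

```bash
cat > go.py <<'E'
# go.py x y z yawdeg(tool x): remaining shift/turn in creep units
import sys,numpy as np
from rig import monitor
from scipy.spatial.transform import Rotation as Ro
o=monitor.get_obs();R=Ro.from_quat(np.roll(o["tool_rot"],-1)).as_matrix()
yaw=np.degrees(np.arctan2(R[1,0],R[0,0]));print("t %.2f"%o["time"],"pos",np.round(o["position"],4),"yaw %.1f tilt %.2f"%(yaw,np.degrees(np.arccos(-R[2,2]))),"w %.4f g %.1f"%(o["grip_width"],o["grasp_force"]),"F",np.round(o["wrist_force"],1))
if len(sys.argv)>1:
    a=list(map(float,sys.argv[1:]));d=R.T@(np.array(a[:3])-o["position"])/.2
    print("rows",np.round(d,3),"turn %.3f"%(-((a[3]-yaw+180)%360-180)/180))
E
python3 -m creep '-0.3 0 0 0.1;-0.6 -0.2 0 0.2;-0.9 -0.4 0 0.3;-1 -0.5 0 0.35;-1 -0.5 0 0.4;-1 -0.5 0 0.4;-1 -0.5 0 0.4;-1 -0.5 0 0.4;-1 -0.5 0 0.4;-1 -0.5 0 0.4' -1 60; python3 go.py .5455 .190 .215 40.2
```

```text
time: 0.98
position: [0.3745, 0.3537, 0.2143]
tool_rot: [-0.0, 0.742, 0.671, -0.0]
wrist_force: [0.8, -0.6, -0.8]
grip_width: 0.0879
grasp_force: 0.0
t 0.98 pos [0.3745 0.3537 0.2143] yaw 84.2 tilt 0.03 w 0.0879 g 0.0 F [ 0.8 -0.6 -0.8]
rows [-0.728  0.933 -0.004] turn 0.245
```

```bash
python3 -m creep '-0.15 0.2 0 0.05;-0.3 0.4 0 0.1;-0.45 0.6 0 0.15;-0.6 0.8 0 0.2;-0.728 0.933 0 0.245;-0.728 0.933 0 0.245;-0.728 0.933 0 0.245;-0.728 0.933 0 0.245;-0.728 0.933 0 0.245;-0.728 0.933 0 0.245'; python3 go.py .5455 .190 .125 40.2; python3 - <<'E'
from rig import get_image
import cv2
cv2.imwrite("pics/w1.png",get_image("wrist"))
E
```

```text
time: 1.82
position: [0.5456, 0.1926, 0.2144]
tool_rot: [-0.0, 0.938, 0.348, -0.0]
wrist_force: [-0.4, 0.3, -0.3]
grip_width: 0.088
grasp_force: 0.0
t 1.82 pos [0.5456 0.1926 0.2144] yaw 40.7 tilt 0.05 w 0.0880 g 0.0 F [-0.4  0.3 -0.3]
rows [-0.009  0.01   0.447] turn 0.003
```

View pics/w1.png

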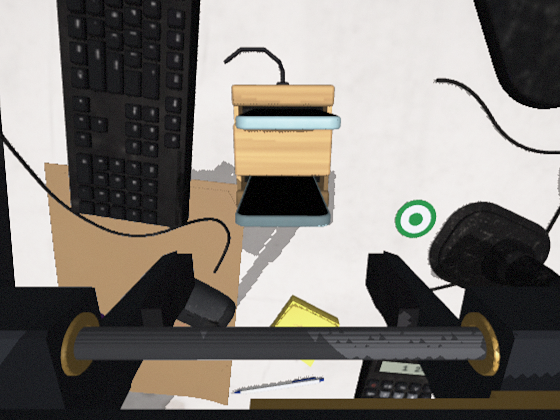

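```bash
python3 - <<'E'
from rig import monitor,get_calibration
import numpy as np,cv2
from scipy.spatial.transform import Rotation as Ro
o=monitor.get_obs();R=Ro.from_quat(np.roll(o["tool_rot"],-1)).as_matrix();c=get_calibration("wrist");M=c["mount"]
f=210/np.tan(np.radians(c["fovy"])/2)
im=cv2.imread("pics/w1.png").astype(int);m=(im[...,0]-im[...,2]>12)&(im[...,0]>105);m[:205]=0;m[235:]=0;m[:,:225]=0;m[:,345:]=0
ys,xs=np.nonzero(m);r=cv2.minAreaRect(np.c_[xs,ys].astype(np.float32));print(r)
for p in [r[0]]+[tuple((cv2.boxPoints(r)[i]+cv2.boxPoints(r)[j])/2) for i,j in((0,1),(2,3),(1,2),(3,0))]:
    d=R@M[:3,:3]@np.array([(p[0]-c["cx"])/f,(p[1]-c["cy"])/f,1]);q=o["position"]+R@M[:3,3];w=q+d*(.165-q[2])/d[2];print(np.round(p,1),np.round(w,4),"tool frame",np.round(R.T@(w-o["position"]),4))
E
```

```text
((282.4739074707031, 220.3733367919922), (93.08229064941406, 11.746543884277344), 0.6295985579490662)
[282.5 220.4] [0.5449 0.1899 0.165 ] tool frame [-0.0025  0.0017  0.0495]
[235.9 219.9] [0.523  0.2159 0.165 ] tool frame [-0.0021 -0.0322  0.0496]
[329.  220.9] [0.5667 0.1639 0.165 ] tool frame [-0.0029  0.0357  0.0495]
[282.5 214.5] [0.5483 0.1928 0.165 ] tool frame [0.0021 0.0018 0.0495]
[282.4 226.2] [0.5413 0.1869 0.165 ] tool frame [-0.0071  0.0017  0.0495]
```

```bash
python3 -m creep '-0.011 0.009 0.1 0.003;-0.011 0.009 0.2 0.003;-0.011 0.009 0.3 0.003;-0.011 0.009 0.4 0.003;-0.011 0.009 0.445 0.003;-0.011 0.009 0.445 0.003;-0.011 0.009 0.445 0.003' | head -2; python3 -m creep '0 0 0 0;0 0 0 0;0 0 0 0;0 0 0 0;0 0 0 0;0 0 0 0;0 0 0 0' 1 40; python3 go.py
```

```text
time: 2.45
position: [0.5457, 0.1896, 0.1259]
time: 3.03
position: [0.547, 0.1892, 0.127]
tool_rot: [0.0, 0.94, 0.342, 0.001]
wrist_force: [-0.8, 1.5, 5.6]
grip_width: 0.0715
grasp_force: 40.0
t 3.03 pos [0.547  0.1892 0.127 ] yaw 40.0 tilt 0.13 w 0.0715 g 40.0 F [-0.8  1.5  5.6]
```

```bash
python3 -m creep '0 0 -0.08 0;0 0 -0.16 0;0 0 -0.25 0;0 0 -0.34 0;0 0 -0.34 0;-0.08 0 -0.34 0;-0.16 0 -0.34 0;-0.225 0 -0.34 0;-0.225 0 -0.34 0;-0.225 0 -0.34 0'; python3 go.py; python3 - <<'E'
from rig import get_image
import cv2
cv2.imwrite("pics/s2.png",cv2.resize(get_image("side")[200:360,180:380],None,fx=3,fy=3))
E
```

```text
time: 3.87
position: [0.5111, 0.1597, 0.1927]
tool_rot: [-0.0, 0.94, 0.341, -0.0]
wrist_force: [-0.4, 0.3, -1.9]
grip_width: 0.0711
grasp_force: 40.0
t 3.87 pos [0.5111 0.1597 0.1927] yaw 39.9 tilt 0.05 w 0.0711 g 40.0 F [-0.4  0.3 -1.9]
```

View pics/s2.png

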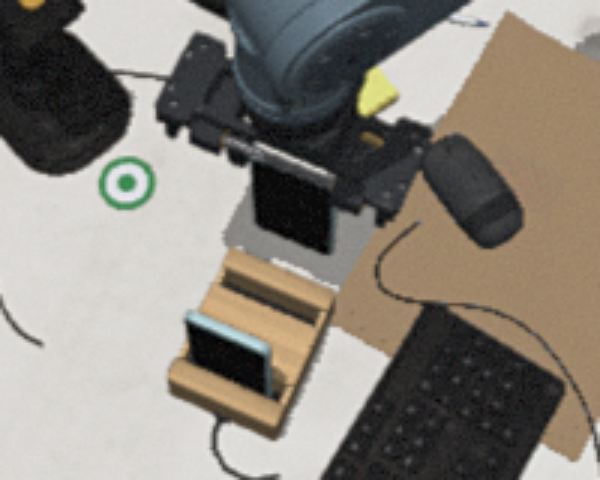

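```bash
python3 -m creep '0 0 0.1 0;0 0 0.2 0;0 0 0.3 0;0 0 0.31 0;0 0 0.31 0;0.03 0 0.31 0;0.06 0 0.31 0;0.09 0 0.31 0;0.12 0 0.31 0;0.12 0 0.31 0'; python3 go.py
```

```text
time: 4.75
position: [0.5312, 0.1759, 0.1325]
tool_rot: [0.0, 0.94, 0.342, 0.001]
wrist_force: [-0.8, -1.7, 0.6]
grip_width: 0.0716
grasp_force: 40.0
t 4.75 pos [0.5312 0.1759 0.1325] yaw 40.0 tilt 0.08 w 0.0716 g 40.0 F [-0.8 -1.7  0.6]
```

```bash
python3 -m creep '0.03 0 0 0;0.06 0 0 0;0.09 0 0 0;0.12 0 0 0;0.15 0 0 0;0.18 0 0 0;0.21 0 0 0;0.24 0 0 0;0.255 0 0 0;0.255 0 0 0'; python3 go.py; python3 - <<'E'
from rig import get_image
import cv2
cv2.imwrite("pics/s3.png",cv2.resize(get_image("side")[200:360,180:380],None,fx=3,fy=3))
E
```

```text
time: 5.58
position: [0.5697, 0.2087, 0.1318]
tool_rot: [-0.0, 0.94, 0.342, 0.0]
wrist_force: [-2.1, -1.5, 0.0]
grip_width: 0.0711
grasp_force: 40.0
t 5.58 pos [0.5697 0.2087 0.1318] yaw 40.0 tilt 0.04 w 0.0711 g 40.0 F [-2.1 -1.5  0. ]
```

View pics/s3.png

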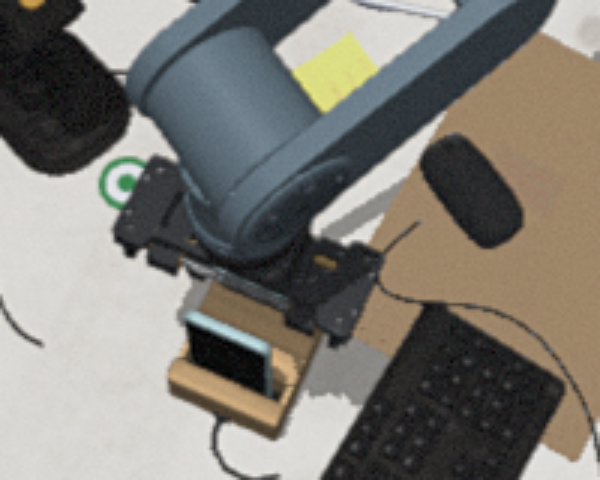

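```bash
python3 -m creep '-0.02 0 -0.02 0;-0.04 0 -0.08 0;-0.06 0 -0.16 0;-0.08 0 -0.24 0;-0.1 0 -0.32 0;-0.1 0 -0.4 0;-0.1 0 -0.4 0;-0.1 0 -0.4 0' - 60; python3 go.py .590 .094 .212 106; python3 - <<'E'
from rig import get_image
import cv2
cv2.imwrite("pics/w4.png",get_image("wrist"))
E
```

```text
time: 6.3
position: [0.5548, 0.1954, 0.2138]
tool_rot: [0.0, 0.94, 0.342, 0.002]
wrist_force: [-0.5, -0.4, -2.0]
grip_width: 0.0708
grasp_force: 60.0
t 6.30 pos [0.5548 0.1954 0.2138] yaw 40.0 tilt 0.28 w 0.0708 g 60.0 F [-0.5 -0.4 -2. ]
rows [-0.191  0.502  0.009] turn -0.367
```

View pics/w4.png

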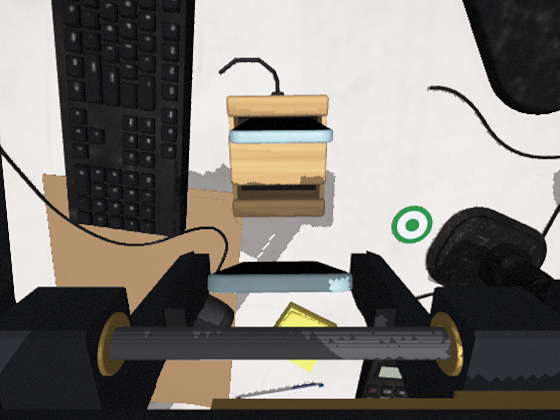

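```bash
python3 - <<'E'
from rig import get_calibration
import numpy as np
c=get_calibration("wrist");M=np.linalg.inv(c["mount"]);f=210/np.tan(np.radians(c["fovy"])/2)
def pr(p):
    q=M[:3,:3]@p+M[:3,3];return round(f*q[0]/q[2]+c["cx"],1),round(f*q[1]/q[2]+c["cy"],1)
for th in (0,.2,.3,.35,.4,.45,.5,.6):
    u=np.array([np.sin(th),0,-np.cos(th)]);n=np.array([np.cos(th),0,np.sin(th)]);g=np.array([0,0,-.019])
    P=lambda l,t,w:pr(g+l*u+t*n+np.array([0,w,0]))
    print(th,"top screen edge",P(.02,.0045,.036),"top back edge",P(.02,-.0045,.036),"foot screen edge",P(-.13,.0045,.036),P(-.13,.0045,-.036))
E
```

```text
0 top screen edge (np.float64(358.0), np.float64(275.2)) top back edge (np.float64(356.5), np.float64(292.0)) foot screen edge (np.float64(319.9), np.float64(188.7)) (np.float64(240.2), np.float64(188.6))
0.2 top screen edge (np.float64(358.0), np.float64(266.4)) top back edge (np.float64(357.4), np.float64(285.1)) foot screen edge (np.float64(319.0), np.float64(216.2)) (np.float64(241.0), np.float64(216.2))
0.3 top screen edge (np.float64(357.9), np.float64(261.9)) top back edge (np.float64(357.7), np.float64(281.2)) foot screen edge (np.float64(318.8), np.float64(230.1)) (np.float64(241.2), np.float64(230.1))
0.35 top screen edge (np.float64(357.7), np.float64(259.7)) top back edge (np.float64(357.9), np.float64(279.2)) foot screen edge (np.float64(318.8), np.float64(237.1)) (np.float64(241.2), np.float64(237.1))
0.4 top screen edge (np.float64(357.6), np.float64(257.4)) top back edge (np.float64(358.0), np.float64(277.1)) foot screen edge (np.float64(318.8), np.float64(244.1)) (np.float64(241.2), np.float64(244.1))
0.45 top screen edge (np.float64(357.4), np.float64(255.2)) top back edge (np.float64(358.0), np.float64(274.9)) foot screen edge (np.float64(318.9), np.float64(251.2)) (np.float64(241.2), np.float64(251.2))
0.5 top screen edge (np.float64(357.2), np.float64(253.1)) top back edge (np.float64(358.1), np.float64(272.7)) foot screen edge (np.float64(319.0), np.float64(258.3)) (np.float64(241.1), np.float64(258.3))
0.6 top screen edge (np.float64(356.8), np.float64(248.9)) top back edge (np.float64(358.1), np.float64(268.3)) foot screen edge (np.float64(319.3), np.float64(272.7)) (np.float64(240.7), np.float64(272.6))
```

```bash
cat > fit.py <<'E'
import sys,numpy as np,cv2
from rig import get_calibration
from scipy.optimize import least_squares
c=get_calibration("wrist");M=np.linalg.inv(c["mount"]);f=210/np.tan(np.radians(c["fovy"])/2)
im=cv2.imread(sys.argv[1]).astype(int);b,g,r=im[...,0],im[...,1],im[...,2]
m=((b-r>12)&(b>95)).astype(np.uint8);m[:250]=0;m[310:]=0;m[:,:190]=0;m[:,370:]=0
ys,xs=np.nonzero(m)
def edge(u): 
    k=ys[abs(xs-u)<=2];return k.min()-.5,k.max()+.5
tops=[edge(u) for u in(240,280,320)];v1,v2=np.mean([t[0] for t in tops]),np.mean([t[1] for t in tops])
col=[];
for u in(250,280,310):
    k=int(v1)-1
    while im[k,u].max()<70:k-=1
    col.append(k+.5)
vf=np.mean(col);row=int(round(vf))+2
k=[280,280]
while im[row,k[0]].max()<70:k[0]-=1
while im[row,k[1]].max()<70:k[1]+=1
print("strip v",v1,v2,"u",xs.min(),xs.max(),"foot v",vf,"u",k)
def pr(p):
    q=M[:3,:3]@p+M[:3,3];return f*q[0]/q[2]+c["cx"],f*q[1]/q[2]+c["cy"]
def res(s):
    th,x,z=s;u=np.array([np.sin(th),0,-np.cos(th)]);n=np.array([np.cos(th),0,np.sin(th)]);T=np.array([x,0,z]);w=np.array([0,.036,0])
    a=pr(T+.0045*n+w);a2=pr(T-.0045*n+w);fo=pr(T-.15*u+.0045*n+w)
    return [a[1]-v1,a2[1]-v2,fo[1]-vf,2*(a2[0]-c["cx"])-(xs.max()-xs.min()+1),(2*(fo[0]-c["cx"])-(k[1]-k[0]-1))*.5]
s=least_squares(res,[.5,0,-.03],x_scale=[.1,.01,.01]);th,x,z=s.x
print("tilt %.3f top centre in tool x %.4f z %.4f"%tuple(s.x),"res",np.round(s.fun,1))
u=np.array([np.sin(th),0,-np.cos(th)]);n=np.array([np.cos(th),0,np.sin(th)]);T=np.array([x,0,z])
print("label in tool",np.round(T-.08*u-.0045*n,4),"foot in tool",np.round(T-.15*u,4))
E
python3 fit.py pics/w4.png
```

```text
strip v 274.5 291.8333333333333 u 208 351 foot v 261.5 u [237, 325]
tilt 0.453 top centre in tool x -0.0059 z -0.0290 res [-0.5  0.5  0.   0.7 -5.9]
label in tool [-0.0449  0.      0.041 ] foot in tool [-0.0715  0.      0.1059]
```

```bash
python3 -m creep '-0.03 0.06 0 -0.04;-0.06 0.12 0 -0.08;-0.1 0.18 0 -0.12;-0.13 0.24 0 -0.16;-0.16 0.3 0 -0.2;-0.19 0.36 0 -0.24;-0.19 0.42 0 -0.28;-0.19 0.45 0 -0.32;-0.19 0.45 0 -0.36;-0.19 0.45 0 -0.367'; python3 go.py .5975 .068 .173 106; python3 - <<'E'
from rig import get_image
import cv2
cv2.imwrite("pics/w5.png",get_image("wrist"))
E
python3 fit.py pics/w5.png
```

```text
time: 7.18
position: [0.5819, 0.1014, 0.2099]
tool_rot: [-0.001, 0.599, 0.801, -0.001]
wrist_force: [0.0, 0.2, -1.9]
grip_width: 0.071
grasp_force: 60.0
t 7.18 pos [0.5819 0.1014 0.2099] yaw 106.4 tilt 0.14 w 0.0710 g 60.0 F [ 0.   0.2 -1.9]
rows [-0.183  0.028  0.184] turn 0.002
strip v 266.5 292.1666666666667 u 208 351 foot v 261.5 u [236, 325]
tilt 0.465 top centre in tool x -0.0039 z -0.0279 res [ 3.7 -3.7  0.1  1.3 -6.2]
label in tool [-0.0438  0.      0.0416] foot in tool [-0.0711  0.      0.1062]
```

```bash
python3 -m creep '-0.04 0.028 0.05 0;-0.08 0.028 0.1 0;-0.12 0.028 0.15 0;-0.15 0.028 0.184 0;-0.175 0.028 0.184 0.002;-0.183 0.028 0.184 0.002;-0.183 0.028 0.184 0.002;-0.183 0.028 0.184 0.002'; python3 go.py .5975 .068 .173 106;  python3 - <<'E'
from rig import get_image
import cv2,numpy as np
a=cv2.resize(get_image("top")[60:200,200:340],None,fx=2.8,fy=2.8);b=cv2.resize(get_image("side")[150:290,140:280],None,fx=2.8,fy=2.8)
cv2.imwrite("pics/s6.png",cv2.convertScaleAbs(np.hstack([a,b]),alpha=1.6))
E
```

```text
time: 7.9
position: [0.5983, 0.0682, 0.1754]
tool_rot: [0.0, 0.604, 0.797, 0.0]
wrist_force: [-0.6, 0.0, -1.3]
grip_width: 0.0707
grasp_force: 60.0
t 7.90 pos [0.5983 0.0682 0.1754] yaw 105.7 tilt 0.06 w 0.0707 g 60.0 F [-0.6  0.  -1.3]
rows [ 0.    -0.004  0.012] turn -0.002
```

View pics/s6.png

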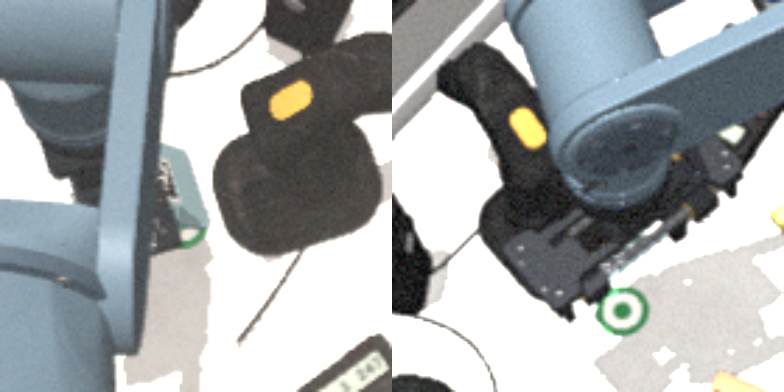

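```bash
python3 -m creep '0 0 0 0;0 0 0 0;0 0 0 0;0 0 0 0;0 0 0 0;0 0 0 0;0 0 0 0;0 0 0 0;0 0 0 0;0 0 0 0' |head -1;python3 -m creep '0 0 0 0;0 0 0 0;0 0 0 0;0 0 0 0;0 0 0 0;0 0 0 0;0 0 0 0;0 0 0 0;0 0 0 0;0 0 0 0'|head -1; python3 -m creep '0 0 0 0;0 0 0 0;0 0 0 0;0 0 0 0;0 0 0 0;0 0 0 0;0 0 0 0;0 0 0 0;0 0 0 0;0 0 0 0'; python3 go.py .5975 .068 .173 106
```

```text
time: 8.83
time: 9.67
time: 10.5
position: [0.5979, 0.0683, 0.1748]
tool_rot: [0.0, 0.604, 0.797, -0.0]
wrist_force: [-0.2, 0.3, -2.6]
grip_width: 0.0707
grasp_force: 60.0
t 10.50 pos [0.5979 0.0683 0.1748] yaw 105.7 tilt 0.00 w 0.0707 g 60.0 F [-0.2  0.3 -2.6]
rows [-0.001 -0.002  0.009] turn -0.002
```

```bash
python3 - <<'E'
from h import *
h=np.array([-.276,.961,0])
L=plane("top",(261.4,126),.134)
W=plane("top",(287.5,100),.20);ring=np.array([.611,.0212,0]);S=np.array([.961,.276,0])
for n,p in(("label",L),("nose",W),("trig",np.array([.6373,-.0692,0]))):print(n,p,"along h from ring",(p-ring)@h,"side",(p-ring)@S)
E
```

```text
label [0.60560322 0.02175646 0.134     ] along h from ring 0.002024267157058294 side -0.005032720212635972
nose [ 0.64155459 -0.03744766  0.2       ] along h from ring -0.06479346574136494 side 0.013176209336835403
trig [ 0.6373 -0.0692  0.    ] along h from ring -0.09413319999999999 side 0.00032389999999998863
```

```bash
python3 -m creep '0.05 0 0 0;0.1 0 -0.05 0;0.15 0 -0.1 0;0.2 0 -0.15 0.04;0.25 0 -0.2 0.08;0.28 0 -0.2 0.12;0.28 0 -0.2 0.16;0.28 0 -0.2 0.2;0.28 0 -0.2 0.24;0.28 0 -0.2 0.24' |head -2; python3 go.py .5149 .1624 .215 40.2
```

```text
time: 11.33
position: [0.5829, 0.1235, 0.2163]
t 11.33 pos [0.5829 0.1235 0.2163] yaw 62.3 tilt 0.10 w 0.0710 g 60.0 F [-0.  -0.4 -1.6]
rows [ 0.014 -0.391  0.006] turn 0.123
```

```bash
python3 -m creep '0 -0.1 0 0.03;0.01 -0.2 0 0.06;0.01 -0.3 0 0.1;0.014 -0.391 0 0.123;0.014 -0.391 0 0.123;0.014 -0.391 0.1 0.123;0.014 -0.391 0.2 0.123;0.014 -0.391 0.3 0.123;0.014 -0.391 0.42 0.123;0.014 -0.391 0.45 0.123' |head -2; python3 go.py .5149 .1624 .126 40.2;python3 - <<'E'
from rig import get_image
import cv2
cv2.imwrite("pics/w7.png",get_image("wrist"))
E
python3 fit.py pics/w7.png
```

```text
time: 12.17
position: [0.513, 0.1608, 0.122]
t 12.17 pos [0.513  0.1608 0.122 ] yaw 40.6 tilt 0.25 w 0.0711 g 60.0 F [-0.4 -0.2 -2.2]
rows [ 0.012 -0.    -0.02 ] turn 0.002
strip v 274.5 291.8333333333333 u 208 351 foot v 261.8333333333333 u [238, 323]
tilt 0.454 top centre in tool x -0.0060 z -0.0288 res [-0.5  0.5  0.   0.5 -4.4]
label in tool [-0.0452  0.      0.0411] foot in tool [-0.0719  0.      0.106 ]
```

```bash
python3 -m creep '0 0 0 0;0 0 0 0;0 0 0 0;0 0 0 0;0 0 0 0;0 0 0 0' - 6; python3 - <<'E'
from rig import get_image
import cv2
cv2.imwrite("pics/w8.png",get_image("wrist"))
E
python3 fit.py pics/w8.png
```

```text
time: 12.72
position: [0.5151, 0.1609, 0.1255]
tool_rot: [0.0, 0.939, 0.345, 0.001]
wrist_force: [-0.3, -0.5, -0.9]
grip_width: 0.0718
grasp_force: 6.0
strip v 276.8333333333333 293.5 u 208 351 foot v 226.5 u [242, 317]
tilt 0.220 top centre in tool x -0.0069 z -0.0294 res [-0.4  0.4 -0.  -0.1  0.7]
label in tool [-0.0287  0.      0.0477] foot in tool [-0.0395  0.      0.117 ]
```

```bash
python3 -m creep '0 0 0 0;0 0 0 0;0 0 0 0;0 0 0 0;0 0 0 0' - 3.5|tail -3; python3 - <<'E'
from rig import get_image
import cv2
cv2.imwrite("pics/w9.png",get_image("wrist"))
E
python3 fit.py pics/w9.png; python3 go.py
```

```text
wrist_force: [0.1, -0.1, -1.6]
grip_width: 0.0719
grasp_force: 3.5
strip v 277.5 294.1666666666667 u 208 351 foot v 214.5 u [241, 318]
tilt 0.140 top centre in tool x -0.0069 z -0.0299 res [-0.1  0.1 -0.  -0.  -0. ]
label in tool [-0.0225  0.      0.0487] foot in tool [-0.0278  0.      0.1186]
t 13.23 pos [0.5147 0.1608 0.1248] yaw 40.3 tilt 0.01 w 0.0721 g 3.5 F [-0.2 -0.4 -2.2]
```

```bash
python3 -m creep '0 0 0 0;0 0 0 0;0 0 -0.1 0;0 0 -0.2 0;0 0 -0.3 0;0 0 -0.38 0;0 0 -0.38 0;0 0 -0.38 0' - 20|tail -3; python3 go.py .5644 .2043 .200 40.4;  python3 - <<'E'
from rig import get_image
import cv2
cv2.imwrite("pics/w10.png",get_image("wrist"))
E
python3 fit.py pics/w10.png
```

```text
wrist_force: [-0.3, 0.9, -2.9]
grip_width: 0.0714
grasp_force: 20.0
t 13.90 pos [0.5153 0.1608 0.2014] yaw 40.3 tilt 0.11 w 0.0714 g 20.0 F [-0.3  0.9 -2.9]
rows [ 0.328 -0.007  0.007] turn -0.000
strip v 277.5 293.8333333333333 u 208 351 foot v 214.5 u [241, 318]
tilt 0.140 top centre in tool x -0.0069 z -0.0299 res [-0.3  0.3 -0.  -0.  -0. ]
label in tool [-0.0225  0.      0.0487] foot in tool [-0.0278  0.      0.1186]
```

```bash
python3 -m creep '0.08 0 0 0;0.16 0 0 0;0.25 -0.007 0 0;0.328 -0.007 0 0;0.328 -0.007 0 0;0.328 -0.007 0 0;0.328 -0.007 0.07 0;0.328 -0.007 0.12 0;0.328 -0.007 0.12 0' |tail -3; python3 go.py .5644 .2043 .1336 40.4;  python3 - <<'E'
from rig import get_image
import cv2,numpy as np
a=get_image("wrist");b=get_image("side")[240:360,210:310]
cv2.imwrite("pics/w11.png",np.hstack([a[60:320,130:430],cv2.resize(b,(217,260))]))
E
```

```text
wrist_force: [-0.9, -0.1, -1.6]
grip_width: 0.0715
grasp_force: 20.0
t 14.70 pos [0.5611 0.2034 0.1733] yaw 40.3 tilt 0.35 w 0.0715 g 20.0 F [-0.9 -0.1 -1.6]
rows [0.016 0.008 0.199] turn -0.000
```

View pics/w11.png

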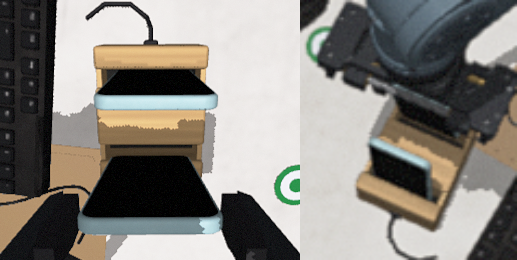

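```bash
python3 -m creep '0.01 0.005 0 0;0.01 0.005 0.02 0;0.01 0.005 0.04 0;0.01 0.005 0.06 0;0.01 0.005 0.08 0;0.01 0.005 0.1 0;0.01 0.005 0.1 0' |tail -3; python3 go.py .5644 .2043 .1336 40.4
```

```text
wrist_force: [-0.6, 0.3, -1.7]
grip_width: 0.0717
grasp_force: 20.0
t 15.38 pos [0.5653 0.2048 0.1555] yaw 40.3 tilt 0.11 w 0.0717 g 20.0 F [-0.6  0.3 -1.7]
rows [-0.005 -0.001  0.11 ] turn -0.000
```

```bash
python3 -m creep '-0.005 0 0.02 0;-0.01 0 0.04 0;-0.015 0 0.06 0;-0.02 0 0.08 0;-0.025 0 0.1 0;-0.025 0 0.11 0;-0.025 0 0.115 0;-0.025 0 0.115 0' - 12 |tail -3; python3 go.py .5644 .2043 .1336 40.4; python3 - <<'E'
from rig import get_image
import cv2
cv2.imwrite("pics/w12.png",get_image("wrist"))
E
python3 fit.py pics/w12.png
```

```text
wrist_force: [0.3, -0.4, -2.3]
grip_width: 0.072
grasp_force: 12.0
t 16.05 pos [0.5621 0.2016 0.1335] yaw 40.3 tilt 0.02 w 0.0720 g 12.0 F [ 0.3 -0.4 -2.3]
rows [ 0.018 -0.003 -0.   ] turn -0.000
strip v 277.5 294.1666666666667 u 208 351 foot v 219.5 u [236, 322]
tilt 0.172 top centre in tool x -0.0066 z -0.0304 res [-0.2  0.3 -0.1  0.6 -4.6]
label in tool [-0.0248  0.      0.0477] foot in tool [-0.0323  0.      0.1174]
```

```bash
python3 -m creep '0 0 0 0;0 0 0.01 0;0 0 0.02 0;0 0 0.03 0;0 0 0.03 0;0 0 0.03 0' - 4 |tail -3; python3 go.py
```

```text
wrist_force: [-0.9, 0.2, -1.9]
grip_width: 0.0723
grasp_force: 4.0
t 16.60 pos [0.562  0.2016 0.1275] yaw 40.3 tilt 0.03 w 0.0723 g 4.0 F [-0.9  0.2 -1.9]
```

```bash
python3 - <<'E'
from rig import get_image
import cv2
cv2.imwrite("pics/w13.png",get_image("wrist"))
E
python3 fit.py pics/w13.png; python3 -m creep '0 0 0.01 0;0 0 0.02 0;0 0 0.03 0;0 0 0.04 0;0 0 0.04 0;0 0 0.04 0' - 3 |tail -3; python3 - <<'E'
from rig import get_image
import cv2
cv2.imwrite("pics/w14.png",get_image("wrist"))
E
python3 fit.py pics/w14.png;python3 go.py
```

```text
strip v 277.5 294.1666666666667 u 208 351 foot v 222.16666666666666 u [236, 323]
tilt 0.189 top centre in tool x -0.0066 z -0.0304 res [-0.3  0.3 -0.1  0.6 -5.1]
label in tool [-0.0261  0.      0.0473] foot in tool [-0.0349  0.      0.1169]
wrist_force: [0.1, 0.5, 4.0]
grip_width: 0.0719
grasp_force: 3.0
strip v 285.5 302.5 u 205 354 foot v 226.5 u [234, 324]
tilt 0.199 top centre in tool x -0.0068 z -0.0372 res [-0.5  0.5 -0.2  0.7 -5.8]
label in tool [-0.027   0.      0.0403] foot in tool [-0.0364  0.      0.1098]
t 17.20 pos [0.5625 0.2017 0.12  ] yaw 40.3 tilt 0.03 w 0.0721 g 3.0 F [1.1 0.3 2.9]
```

```bash
python3 -m creep '0 0 0 0;0 0 0 0;0 0 0 0;0 0 0 0;0 0 0 0;0 0 0 0' -1 |tail -2; python3 -m creep '0 0 -0.1 0;0 0 -0.2 0;0 0 -0.3 0;0 0 -0.45 0;0 0 -0.6 0;0 0 -0.6 0;-0.3 0 -0.6 0;-0.6 0 -0.6 0;-0.6 0 -0.6 0;-0.6 0 -0.6 0'|head -2;  python3 - <<'E'
from rig import get_image
import cv2,numpy as np
a=cv2.resize(get_image("top")[105:195,135:235],(440,396));b=cv2.resize(get_image("side")[265:355,225:305],(352,396))
cv2.imwrite("pics/f.png",np.hstack([a,b]))
E
python3 go.py
```

```text
grip_width: 0.0883
grasp_force: 0.0
time: 18.53
position: [0.4658, 0.1216, 0.2382]
t 18.63 pos [0.4703 0.1235 0.24  ] yaw 40.2 tilt 0.06 w 0.0881 g 0.0 F [-0.5 -0.1  0.4]
```

View pics/f.png

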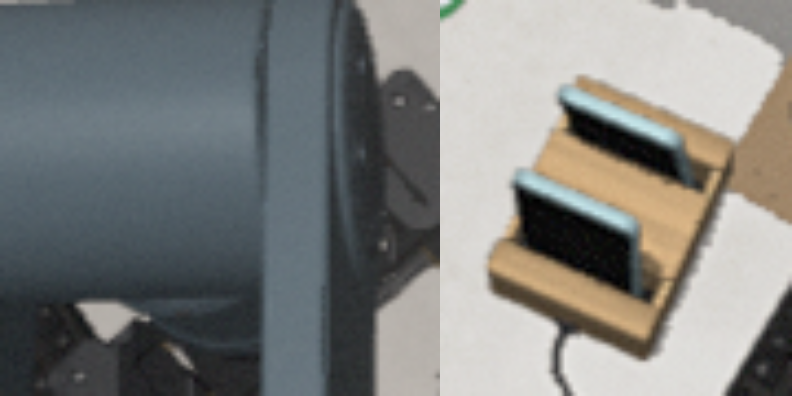

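```bash
python3 - <<'E'
from h import *
from rig import get_image
im=get_image("side").astype(int);m=(im[...,0]-im[...,2]>12)&(im[...,0]>105);m[:278]=0;m[301:]=0;m[:,:245]=0;m[:,290:]=0
n,l,s,ce=cv2.connectedComponentsWithStats(m.astype(np.uint8));i=1+s[1:,4].argmax();print(s[i],ce[i])
c=C["side"];f=210/np.tan(np.radians(c["fovy"])/2)
a=np.radians(40.2)
for th in(0,.1,.15,.2,.25):
  for zf in(.015,.03,.045):
    P=np.array([.5453-.002*.76,.1885-.002*.65,zf])+.15*np.array([np.sin(th)*np.cos(a),np.sin(th)*np.sin(a),np.cos(th)]);q=np.array(c["R"])@P+c["t"];print(th,zf,(f*q[:2]/q[2]+[c["cx"],c["cy"]]).round(1))
E
```

```text
[252 285  28  14 108] [265.74074074 291.27777778]
0 0.015 [269.4 281.9]
0 0.03 [269.3 279.7]
0 0.045 [269.3 277.4]
0.1 0.015 [266.7 287.6]
0.1 0.03 [266.6 285.4]
0.1 0.045 [266.5 283.2]
0.15 0.015 [265.3 290.5]
0.15 0.03 [265.2 288.4]
0.15 0.045 [265.2 286.2]
0.2 0.015 [264.  293.5]
0.2 0.03 [263.9 291.4]
0.2 0.045 [263.8 289.2]
0.25 0.015 [262.7 296.5]
0.25 0.03 [262.6 294.4]
0.25 0.045 [262.4 292.3]
```

```bash
python3 -c "
from rig import order
print(order.close_job())"
```

```text
the job is handed in; nothing more can be done
None
```

I held the phone's label still in front of the scanner for about 2.6 s, then stood the phone back in its slot, let go and handed the job in; no result came back. The last side view puts its foot on the slot floor, with the phone leaning about 0.13 rad.

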